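# Clamp the digestion vessel and find the socket wrench that fits its nut

## Task

A loaded digestion vessel stands in the capping station: swing the station's clamp gate (the one with the upright black handle post) fully shut round it, and only then bring the wrenches to it and find, by trying them on, the T-handle socket wrench that fits the hex nut on top of that vessel (the smallest socket that goes right down over the nut; a bigger one drops on but is loose). Stand any wrench that does not fit back in a hole of the wrench stand, and finish with the right wrench upright and fully down on the nut, still held in the gripper: do not let go of it. Leave the other two vessels on their tray, the bottle and the beaker where they are.

Things in the scene. Friction and masses are not known exactly. Their poses are not given: they have to be found in the camera images.
- station_seat (a point): centre of the capping station's seat, where the underside of the vessel stands, 10 mm above the bench. Station: steel base plate 125 x 150 mm, fixed, with an aluminium clamp collar up to 58 mm above the bench: fixed half on the +x side, hinged half (the gate) on the -x side in this frame. The vessel has 2 mm of play in the collar
- gate (a joint): hinge of the clamp gate, rad: 0 = fully shut against its stop, grows as it swings open (clockwise seen from above, up to 1.7); starts between 0.8 and 1.5. Stiff hinge (about 0.08 N m, some 1 N at the post), stays where it is left
- gate_post (a point): grip point on the gate's upright black handle post, a round bar 14 mm thick, 52 mm long: this point is on its axis, 20 mm below its top and 105 mm above the bench; 104 mm from the hinge axis. It turns with the gate
- gate_hinge (a point): point on the gate's upright hinge axis, 105 mm above the bench
- nut_1 (a point): hex nut of digestion vessel 1: centre of the hex's foot, on the vessel's 36 mm round flange; z up, two flats square to x. 12 mm high, top chamfered 2 mm. 13, 17 or 22 mm across flats: each vessel has another size, unmarked. Does not turn. Vessel: loose, 0.6 kg, tan body and white cap 52 mm across, its underside 92 mm below this point; one stands in the station, two on a tray
- nut_2 (a point): hex nut of digestion vessel 2: centre of the hex's foot, on the vessel's 36 mm round flange; z up, two flats square to x. 12 mm high, top chamfered 2 mm. 13, 17 or 22 mm across flats: each vessel has another size, unmarked. Does not turn. Vessel: loose, 0.6 kg, tan body and white cap 52 mm across, its underside 92 mm below this point; one stands in the station, two on a tray
- nut_3 (a point): hex nut of digestion vessel 3: centre of the hex's foot, on the vessel's 36 mm round flange; z up, two flats square to x. 12 mm high, top chamfered 2 mm. 13, 17 or 22 mm across flats: each vessel has another size, unmarked. Does not turn. Vessel: loose, 0.6 kg, tan body and white cap 52 mm across, its underside 92 mm below this point; one stands in the station, two on a tray
- stand: wrench stand: white plastic block 62 x 204 x 34 mm fixed to the bench, with three round holes (36 mm wide, 22 mm deep, floor 12 mm above the bench) in a row along its y, at y = -68, 0 and +68 mm. Origin: centre of its underside
- wrench_a: T-handle socket wrench (three alike but for the socket): steel socket 22 mm across outside, hex opening 14.5 mm across flats, 18 mm deep; 98 mm tall in all. Origin: centre of the socket's mouth (underside), z up the shaft, x along the handle; two flats of the opening are square to x. Starts standing, socket down, in any one of the stand's holes
- grip_a (a point): centre of wrench_a's moulded black handle, 86 mm above its socket mouth on the shaft's axis: a flat-sided bar 66 mm long (x), 14 mm thick (y), 24 mm tall; the bare shaft below is 10 mm round
- wrench_b: T-handle socket wrench (three alike but for the socket): steel socket 26 mm across outside, hex opening 18.5 mm across flats, 18 mm deep; 98 mm tall in all. Origin: centre of the socket's mouth (underside), z up the shaft, x along the handle; two flats of the opening are square to x. Starts standing, socket down, in any one of the stand's holes
- grip_b (a point): centre of wrench_b's moulded black handle, 86 mm above its socket mouth on the shaft's axis: a flat-sided bar 66 mm long (x), 14 mm thick (y), 24 mm tall; the bare shaft below is 10 mm round
- wrench_c: T-handle socket wrench (three alike but for the socket): steel socket 31 mm across outside, hex opening 23.5 mm across flats, 18 mm deep; 98 mm tall in all. Origin: centre of the socket's mouth (underside), z up the shaft, x along the handle; two flats of the opening are square to x. Starts standing, socket down, in any one of the stand's holes
- grip_c (a point): centre of wrench_c's moulded black handle, 86 mm above its socket mouth on the shaft's axis: a flat-sided bar 66 mm long (x), 14 mm thick (y), 24 mm tall; the bare shaft below is 10 mm round
- bottle_mid (a point): centre, half-way up, of a loose white plastic reagent jar, 60 mm across, 115 mm tall; to be left alone
- beaker_mid (a point): centre, half-way up, of a loose glass beaker, 66 mm across, 85 mm tall; to be left alone

How it is judged:
On the way, in this order (a step that is already met when the one before it is completed fails the run):
1. the clamp gate is fully shut round the vessel (value of joint gate below 0.06 rad), for 0.2 s.
2. the fitting wrench is held fully down on the nut of the clamped vessel (((horizontal distance between nut_1 and station_seat below 0.012 m and z of wrench_c in the frame of nut_1 between -0.003 and 0.004 m and horizontal distance between wrench_c and nut_1 below 0.003 m and angle between wrench_c's own z axis and vertical below 0.1 rad and contact force between the fingers and wrench_c above 1 N and z of wrench_a in the frame of stand between 0.008 and 0.017 m and x of wrench_a in the frame of stand between -0.018 and 0.018 m and angle between each of wrench_a, wrench_b's own z axis and vertical below 0.15 rad and linear speed of each of wrench_a, wrench_b below 0.05 m/s and z of wrench_b in the frame of stand between 0.008 and 0.017 m and x of wrench_b in the frame of stand between -0.018 and 0.018 m) or (horizontal distance between nut_2 and station_seat below 0.012 m and z of wrench_a in the frame of nut_2 between -0.003 and 0.004 m and horizontal distance between wrench_a and nut_2 below 0.003 m and angle between wrench_a's own z axis and vertical below 0.1 rad and contact force between the fingers and wrench_a above 1 N and z of wrench_b in the frame of stand between 0.008 and 0.017 m and x of wrench_b in the frame of stand between -0.018 and 0.018 m and angle between each of wrench_b, wrench_c's own z axis and vertical below 0.15 rad and linear speed of each of wrench_b, wrench_c below 0.05 m/s and z of wrench_c in the frame of stand between 0.008 and 0.017 m and x of wrench_c in the frame of stand between -0.018 and 0.018 m) or (horizontal distance between nut_3 and station_seat below 0.012 m and z of wrench_b in the frame of nut_3 between -0.003 and 0.004 m and horizontal distance between wrench_b and nut_3 below 0.003 m and angle between wrench_b's own z axis and vertical below 0.1 rad and contact force between the fingers and wrench_b above 1 N and z of wrench_a in the frame of stand between 0.008 and 0.017 m and x of wrench_a in the frame of stand between -0.018 and 0.018 m and angle between each of wrench_a, wrench_c's own z axis and vertical below 0.15 rad and linear speed of each of wrench_a, wrench_c below 0.05 m/s and z of wrench_c in the frame of stand between 0.008 and 0.017 m and x of wrench_c in the frame of stand between -0.018 and 0.018 m))), for 0.2 s.
At the end, for the whole second after the job is handed in: Gate shut (0.06 rad). The matching wrench (opening 1.5 mm over the clamped nut) is in the fingers (over 1 N), upright (0.1 rad), its mouth centred on the nut (3 mm) and down on the flange (4 mm). The other two stand upright (0.15 rad) on the floors of stand holes (value of joint gate below 0.06 rad and ((horizontal distance between nut_1 and station_seat below 0.012 m and z of wrench_c in the frame of nut_1 between -0.003 and 0.004 m and horizontal distance between wrench_c and nut_1 below 0.003 m and angle between wrench_c's own z axis and vertical below 0.1 rad and contact force between the fingers and wrench_c above 1 N and z of wrench_a in the frame of stand between 0.008 and 0.017 m and x of wrench_a in the frame of stand between -0.018 and 0.018 m and angle between each of wrench_a, wrench_b's own z axis and vertical below 0.15 rad and linear speed of each of wrench_a, wrench_b below 0.05 m/s and z of wrench_b in the frame of stand between 0.008 and 0.017 m and x of wrench_b in the frame of stand between -0.018 and 0.018 m) or (horizontal distance between nut_2 and station_seat below 0.012 m and z of wrench_a in the frame of nut_2 between -0.003 and 0.004 m and horizontal distance between wrench_a and nut_2 below 0.003 m and angle between wrench_a's own z axis and vertical below 0.1 rad and contact force between the fingers and wrench_a above 1 N and z of wrench_b in the frame of stand between 0.008 and 0.017 m and x of wrench_b in the frame of stand between -0.018 and 0.018 m and angle between each of wrench_b, wrench_c's own z axis and vertical below 0.15 rad and linear speed of each of wrench_b, wrench_c below 0.05 m/s and z of wrench_c in the frame of stand between 0.008 and 0.017 m and x of wrench_c in the frame of stand between -0.018 and 0.018 m) or (horizontal distance between nut_3 and station_seat below 0.012 m and z of wrench_b in the frame of nut_3 between -0.003 and 0.004 m and horizontal distance between wrench_b and nut_3 below 0.003 m and angle between wrench_b's own z axis and vertical below 0.1 rad and contact force between the fingers and wrench_b above 1 N and z of wrench_a in the frame of stand between 0.008 and 0.017 m and x of wrench_a in the frame of stand between -0.018 and 0.018 m and angle between each of wrench_a, wrench_c's own z axis and vertical below 0.15 rad and linear speed of each of wrench_a, wrench_c below 0.05 m/s and z of wrench_c in the frame of stand between 0.008 and 0.017 m and x of wrench_c in the frame of stand between -0.018 and 0.018 m))); the arm keeps its last pose, push and grip.
It fails at once if a wrench is brought to the vessel while the gate is still open (value of joint gate above 0.12 rad and horizontal distance between any of wrench_a, wrench_b, wrench_c and station_seat below 0.03 m).
It fails at once if a vessel is shoved or tipped (its nut moved over 25 mm) (distance of any of nut_1, nut_2, nut_3 from where it was at the start of the episode above 0.025 m).
It fails at once if the bottle or the beaker is shoved (over 30 mm) (distance of any of bottle_mid, beaker_mid from where it was at the start of the episode above 0.03 m).
It also fails if it takes over 72 s, if anything falls off the work surface, if the arm or the gripper's body presses on something with over 40 N, if the wrist force passes 120 N, or if a joint passes its speed limit or range.

## Robot

A 7-joint arm with a two-finger parallel gripper is mounted at the origin on the work surface. World frame = base frame: x ahead of the robot, y to its left, z up, the work surface at z = 0. Lengths are in m, angles in rad, forces in N, time in s.
With the tool pointing down it reaches from about 0.425 to 0.875 m from the base axis. Payload 8.4 kg.
Tool frame: the origin (TCP) lies between the finger pads; the fingertips stand 19 mm ahead of it and the grasp point (between the pads) is the TCP; z points along the fingers, y is the line along which they close (so a half turn about z gives the same grasp; the last joint's range is limited). The gripper opens to 85 mm and grips with 20 to 120 N. Pads are 22 mm wide; open, the fingers measure 114 mm over their backs; the gripper's body (76 mm by 85 mm) begins 54 mm behind the grasp point. The pads swing forward as they close: fully open they stand 13 mm farther back than shut.
Start: joints at [-1.255, 0.333, 0.04, 1.465, -0.013, 1.343, -0.059], TCP at [0.262, 0.595, 0.25] pointing down, gripper open.
Joint ranges: [-2.58, 2.58], [-0.38, 2.09], [-1.3, 1.39], [0.25, 2.4], [-1.5, 4.64], [0.08, 2.09], [-2.65, 2.65]. Speed limits (rad/s): [2.22, 2.22, 2.79, 2.79, 3.14, 3.14, 3.14].

## Interface

Orientations are given as a rotation vector (axis times angle).
In Python, from workcell import state, eyes, ctrl gives the robot as it stands. The module is installed in compiled form; this text tells all that it offers.
- The arm moves only by the tool arm_command, never from a script. Its argument "targets" is a list of rows, each a list of 4 numbers: the shift along the tool's x, y, z in units of 300 mm (1.0 is 300 mm), then the turn about the tool's z in units of 60 degrees (1.0 is 60 degrees). A call has 1 to 12 rows; each row is the pose to reach, as a shift and turn from the pose commanded when the call began, along the tool's axes at that moment; what a row does not reach only later rows make up. A row lasts 1/10 s, in which the tool goes at most 50 mm and 8.59 degrees, less where a joint would pass 70% of its speed; a pose out of reach is approached as far as the arm can. A call with a number of a shift or a turn outside -1 to 1 is refused whole. A call with a gripper value outside its range is refused whole. "jaw" is the closure, from 0 (fully open) to 1 (shut), set as the call begins (left out, the last holds). The fingers move at their own pace and stop on an object; the grip force is fixed at half the most. Time passes only in rows, so rows that repeat a pose let the fingers close. It gives the time, the measured TCP pose, the force, the opening and the grip force at its end, in the units of the state.
- state(): the state, without advancing time (a new reading comes with each control period).
- eyes.capture(name): name is "scene" or "top" or "wrist"; returns a dict with "frame" (384x512x3 uint8, red, green, blue), "fx", "fy", "cx", "cy" (pixels), "cam_to_world" (4x4, takes a point from camera to world coordinates). Camera axes: x right, y down, z forward; pixel columns grow to the right and rows downward; lengths in m; the calibration is good to about 2 mm. A picture is of the moment at which its call begins. There is no depth.
- ctrl.hand_in(): hands the job in; it is judged then, once.
The state is a dict: "clock": time; "joints": joint angles; "joint_vel": joint speeds; "joint_torque": joint torques, N m; "tcp_pos": TCP position; "tool_rot": TCP orientation; "wrist_force": force on the tool from outside, world axes, zero at the start; "wrist_torque": the same for the moment, N m; "width": opening from 0.0 (shut) to 1.0 (fully open); "grip_force": force on a finger pad.
Only numpy, scipy, OpenCV 4.12 (cv2) and the standard library are available. Lean on these libraries where they do the work, as an engineer would, in place of code of your own. Each camera call takes 0.05 s, during which the arm holds its last target. There are 200 camera calls.

## Working session

There is one attempt and no reset: what is moved stays moved. The work goes in short steps, Python scripts to look and compute and a tool call to move; the robot and the scene stay as the last step left them, time stands still between calls to the robot, and variables do not carry over. Pictures are saved under pics/ and viewed, at most 10 in all, crops included, and the job is handed in when it is done.

Besides the shell and the picture viewer there is one more tool, called by a JSON object that holds its "api" and its "payload". arm_command: Moves the arm, as the interface text tells. Its arguments: {"type":"object","properties":{"targets":{"type":"array","items":{"type":"array","items":{"type":"number"}}},"jaw":{"type":"number"}},"required":["targets"]}

```bash
mkdir -p pics; cat > h.py <<'E'
import numpy as np, cv2, json
from workcell import state, eyes, ctrl
def shot(cam,name,crop=None,scale=1.0):
    c=eyes.capture(cam); f=cv2.cvtColor(c["frame"],cv2.COLOR_RGB2BGR)
    np.savez(f"pics/{name}.npz",K=[c["fx"],c["fy"],c["cx"],c["cy"]],T=c["cam_to_world"],f=f)
    cv2.imwrite(f"pics/{name}_raw.png",f)
    if crop: x0,y0,x1,y1=crop; f=f[y0:y1,x0:x1]
    if scale!=1: f=cv2.resize(f,None,fx=scale,fy=scale,interpolation=cv2.INTER_CUBIC)
    cv2.imwrite(f"pics/{name}.png",f)
def ray(name,u,v,z):
    d=np.load(f"pics/{name}.npz"); fx,fy,cx,cy=d["K"]; T=d["T"]
    r=T[:3,:3]@np.array([(u-cx)/fx,(v-cy)/fy,1]); o=T[:3,3]
    return o+r*(z-o[2])/r[2]
def proj(name,p):
    d=np.load(f"pics/{name}.npz"); fx,fy,cx,cy=d["K"]; T=d["T"]
    q=T[:3,:3].T@(np.array(p)-T[:3,3]); return np.array([fx*q[0]/q[2]+cx,fy*q[1]/q[2]+cy])
E
python3 - <<'E'
from h import *
shot("top","t0",None,1.5); shot("scene","s0",None,1.5)
s=state(); print(s)
for n in("t0","s0"): d=np.load(f"pics/{n}.npz"); print(d["K"],d["T"].round(3))
E
```

```text
{'clock': 0.1, 'joints': array([-1.2551904 ,  0.33384582,  0.03985733,  1.46614148, -0.01341099,
        1.34330685, -0.05848147]), 'joint_vel': array([-0.0009015 , -0.00316797, -0.00130908, -0.00303617, -0.00071307,
        0.00057476, -0.00086848]), 'joint_torque': array([ 4.59091549e-03, -6.60021400e+01,  1.37077633e+00, -4.06471252e+01,
        1.71161711e-02,  8.92040640e-03, -1.23344016e-04]), 'tcp_pos': array([0.26181703, 0.59453508, 0.2495266 ]), 'tool_rot': array([-6.46844795e-01, -3.07405750e+00,  2.22925832e-03]), 'wrist_force': array([0.68805466, 0.17246604, 0.28344891]), 'wrist_torque': array([ 0.00388678, -0.01948263, -0.00354237]), 'grip_force': 0.0, 'width': 0.9987575338732887}
[497.72561726 497.72561726 258.70439036 194.79546201] [[-0.028 -0.997  0.067  0.529]
 [-1.     0.029  0.011 -0.031]
 [-0.013 -0.066 -0.998  1.393]
 [ 0.     0.     0.     1.   ]]
[391.09404184 391.09404184 251.16817428 191.24802818] [[ 0.65   0.646 -0.4    0.936]
 [ 0.76  -0.557  0.335 -0.298]
 [-0.007 -0.521 -0.853  0.838]
 [ 0.     0.     0.     1.   ]]
```

View pics/t0.png

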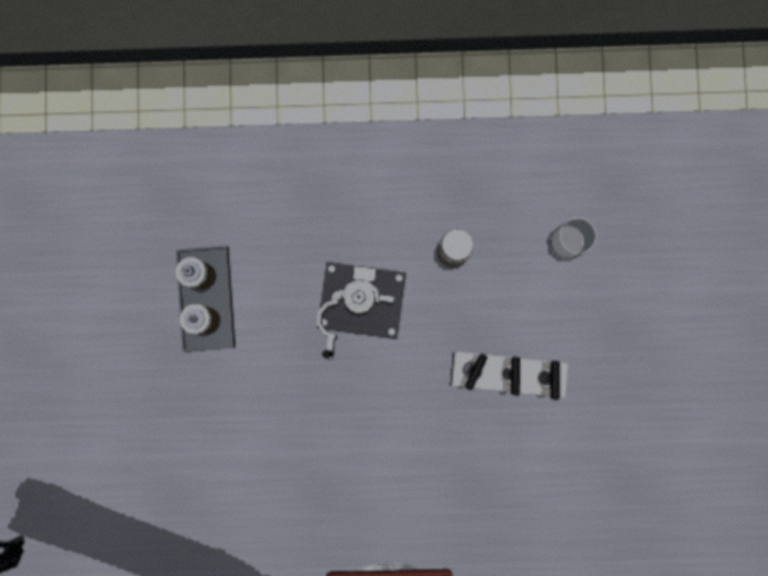

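View pics/s0.png

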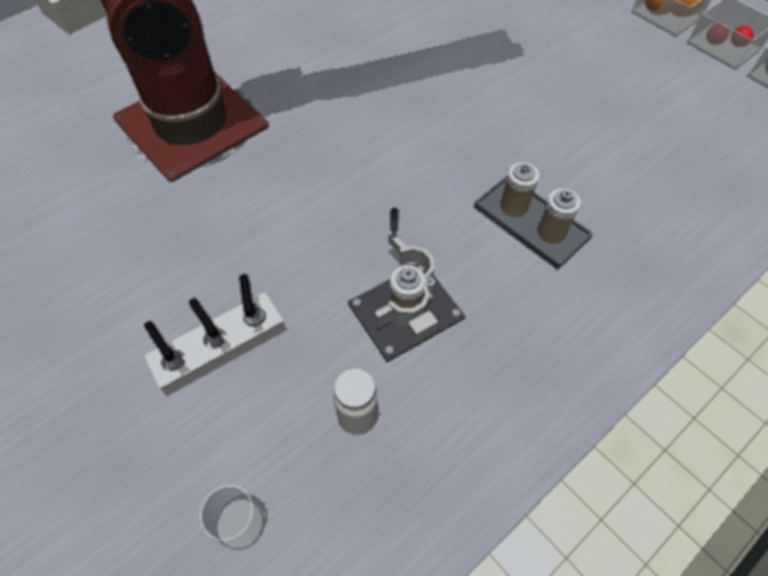

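The top view shows the station at about (360,297), the open gate with its post at (327,353), the stand at (510,375) with three wrenches, the jar at (456,247), the beaker at (570,240) and the tray at (205,298). I'll enlarge the station and the stand.

```bash
python3 - <<'E'
from h import *
f=np.load("pics/t0.npz")["f"]
a=cv2.resize(f[165:245,205:285],None,fx=5,fy=5,interpolation=cv2.INTER_CUBIC)
b=cv2.resize(f[225:275,295:385],None,fx=4.4,fy=4.4,interpolation=cv2.INTER_CUBIC)
c=np.zeros((400,400+b.shape[1],3),np.uint8); c[:,:400]=a; c[:b.shape[0],400:]=b
c=c[:,:800]; cv2.imwrite("pics/z0.png",c); print(c.shape)
E
```

```text
(400, 796, 3)
```

View pics/z0.png

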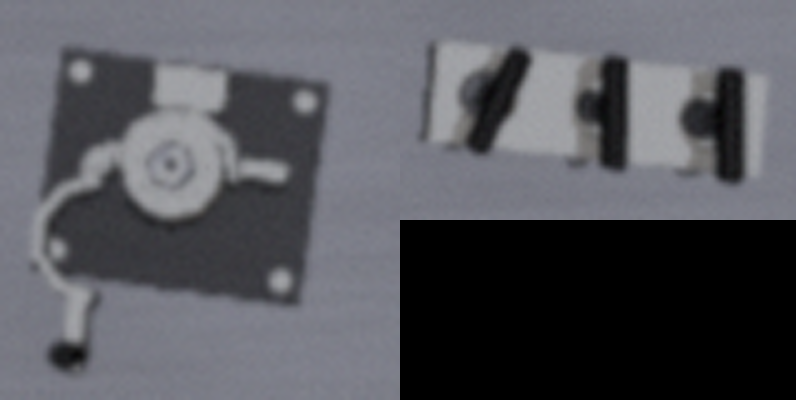

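```bash
cat >> h.py <<'E'
def Z(u,v): return 205+u/5,165+v/5
def W(u,v): return 295+(u-400)/4.4,225+v/4.4
E
python3 - <<'E'
from h import *
R=lambda p,z: ray("t0",*p,z).round(4)
pc=[R(Z(*p),.010) for p in [(80,70),(305,101),(281,281),(57,248)]]
print("bolts",pc,np.mean(pc,0)); print([np.linalg.norm(pc[i]-pc[i-1]) for i in range(4)])
print("nut",R(Z(171,164),.112)); print("hinge",R(Z(97,160),.06)); print("post",R(Z(63,354),.125))
print("hinge-post",np.linalg.norm((R(Z(97,160),.06)-R(Z(63,354),.125))[:2]))
sc=[R(W(*p),.034) for p in [(435,40),(768,75),(762,178),(427,140)]]
print("stand",sc,np.mean(sc,0),[np.linalg.norm(sc[i]-sc[i-1]) for i in range(4)])
for p in [(498,100),(614,113),(731,125)]: print("handle",R(W(*p),.11))
print("dir1",R(W(519,50),.11)-R(W(481,152),.11))
print("jar",R((456/1.5,247/1.5),.1),"bk",R((583/1.5,235/1.5),.085))
from scipy.spatial.transform import Rotation as Ro
print(Ro.from_rotvec(state()["tool_rot"]).as_matrix().round(3))
E
```

```text
bolts [array([0.6685, 0.0887, 0.01  ]), array([ 0.6474, -0.0363,  0.01  ]), array([ 0.5477, -0.0201,  0.01  ]), array([0.5695, 0.1039, 0.01  ])] [0.608275 0.03405  0.01    ]
[np.float64(0.10016007188495821), np.float64(0.12676833200764298), np.float64(0.10100757397344023), np.float64(0.12590170769294595)]
nut [0.6081 0.0341 0.112 ]
hinge [0.6147 0.0764 0.06  ]
post [0.5122 0.0908 0.125 ]
hinge-post 0.1035065698397933
stand [array([ 0.5091, -0.1327,  0.034 ]), array([ 0.4819, -0.3368,  0.034 ]), array([ 0.419 , -0.3303,  0.034 ]), array([ 0.4479, -0.1257,  0.034 ])] [ 0.464475 -0.231375  0.034   ] [np.float64(0.061599025966325126), np.float64(0.20590446813996044), np.float64(0.06323495868584086), np.float64(0.20663099961041662)]
handle [ 0.4744 -0.1625  0.11  ]
handle [ 0.465  -0.2295  0.11  ]
handle [ 0.4562 -0.297   0.11  ]
dir1 [ 0.0584 -0.0242  0.    ]
jar [ 0.6906 -0.1367  0.1   ] bk [ 0.7069 -0.3616  0.085 ]
[[-0.915  0.403 -0.001]
 [ 0.403  0.915 -0.001]
 [-0.    -0.001 -1.   ]]
```

```bash
cat >> h.py <<'E'
from scipy.spatial.transform import Rotation as Ro
def yaw(R): return np.degrees(np.arctan2(R[1,0],R[0,0]))
def go(*goals):
    "goals (x,y,z,yaw of tool x deg) -> rows in tool units from the present pose"
    s=state(); R=Ro.from_rotvec(s["tool_rot"]).as_matrix(); y0=yaw(R)
    print("tcp",s["tcp_pos"].round(4),"yaw",round(y0,2),"t",s["clock"])
    for g in goals:
        d=R.T@(np.array(g[:3])-s["tcp_pos"])/.3
        a=-((g[3]-y0+180)%360-180)/60
        print((d).round(3),round(a,3))
E
python3 - <<'E'
from h import *
go((.40,.35,.25,110),(.5164,.1205,.25,82))
E
```

```text
tcp [0.2618 0.5945 0.2495] yaw 156.23 t 0.1
[-0.75  -0.56  -0.001] 0.771
[-1.413 -1.104  0.   ] 1.237
```

{"api": "arm_command", "payload": {"targets": [[-0.75,-0.56,0,0.77],[-0.75,-0.56,0,0.77],[-0.75,-0.56,0,0.77],[-0.75,-0.56,0,0.77],[-0.75,-0.56,0,0.77],[-0.75,-0.56,0,0.77],[-0.75,-0.56,0,0.77]], "jaw": 1}}

```text
clock: 0.8
tcp_pos: [0.403, 0.346, 0.2505]
tool_rot: [1.81, 2.566, -0.0]
wrist_force: [-0.3, 0.8, -0.3]
width: -0.002
grip_force: 0.0
```

```bash
python3 - <<'E'
from h import *
go((.5164,.1205,.25,82),(.5164,.1205,.107,82))
print(state()["joints"])
E
```

```text
tcp [0.403  0.346  0.2505] yaw 109.61 t 0.8
[-0.835  0.104  0.003] 0.46
[-0.835  0.104  0.479] 0.46
[-1.04714617  0.086902    0.27068963  1.76549638 -0.02306256  1.29244066
 -0.42889738]
```

{"api": "arm_command", "payload": {"targets": [[-0.835,0.104,0,0.46],[-0.835,0.104,0,0.46],[-0.835,0.104,0,0.46],[-0.835,0.104,0,0.46],[-0.835,0.104,0.0,0.46],[-0.835,0.104,0.2,0.46],[-0.835,0.104,0.36,0.46],[-0.835,0.104,0.479,0.46],[-0.835,0.104,0.479,0.46]]}}

```text
clock: 1.7
tcp_pos: [0.5114, 0.1258, 0.1013]
tool_rot: [-2.358, -2.072, 0.015]
wrist_force: [-0.8, 0.4, 0.9]
width: -0.001
grip_force: 0.0
```

```bash
python3 - <<'E'
from h import *
H=np.array([.6147,.0764]); 
gs=[]
for a in range(172,262,8):   # gate direction angle
    t=np.radians(a); d=np.array([np.cos(t),np.sin(t)]); n=np.array([-d[1],d[0]])
    p=H+.1035*d-n*(7+11)/1000
    gs.append((*p,.107,a+90-180))
go(*gs)
E
```

```text
tcp [0.5114 0.1258 0.1013] yaw 82.61 t 1.7
[-0.055  0.018 -0.019] 0.01
[-0.104  0.013 -0.019] -0.123
[-0.153  0.014 -0.018] -0.256
[-0.201  0.022 -0.018] -0.39
[-0.247  0.037 -0.018] -0.523
[-0.292  0.058 -0.018] -0.656
[-0.332  0.085 -0.018] -0.79
[-0.369  0.117 -0.018] -0.923
[-0.401  0.154 -0.018] -1.056
[-0.427  0.196 -0.018] -1.19
[-0.447  0.24  -0.019] -1.323
[-0.461  0.287 -0.019] -1.456
```

{"api": "arm_command", "payload": {"targets": [[-0.05,0.01,0,0.0],[-0.09,0.01,0,-0.12],[-0.14,0.01,0,-0.25],[-0.19,0.015,0,-0.385],[-0.235,0.03,0,-0.515],[-0.28,0.05,0,-0.65],[-0.32,0.075,0,-0.78],[-0.355,0.105,0,-0.91],[-0.355,0.105,0,-0.91],[-0.355,0.105,0,-0.91]]}}

```text
clock: 2.7
tcp_pos: [0.5336, 0.0158, 0.1087]
tool_rot: [1.157, 2.918, 0.003]
wrist_force: [-0.6, 0.8, 0.7]
width: -0.0
grip_force: 0.0
```

```bash
python3 - <<'E'
from h import *
H=np.array([.6147,.0764]); 
gs=[]
for a in (228,234,240,246,252,258,264):
    t=np.radians(a); d=np.array([np.cos(t),np.sin(t)]); n=np.array([-d[1],d[0]])
    p=H+.1035*d-n*(7+11)/1000
    gs.append((*p,.107,a+90-180))
go(*gs)
shot("top","t1",(205,165,285,245),5)
E
```

```text
tcp [0.5336 0.0158 0.1087] yaw 136.76 t 2.7
[-0.006 -0.014  0.006] -0.021
[-0.043 -0.018  0.006] -0.121
[-0.079 -0.017  0.006] -0.221
[-0.116 -0.013  0.006] -0.321
[-0.151 -0.005  0.006] -0.421
[-0.186  0.006  0.006] -0.521
[-0.22   0.021  0.006] -0.621
```

View pics/t1.png

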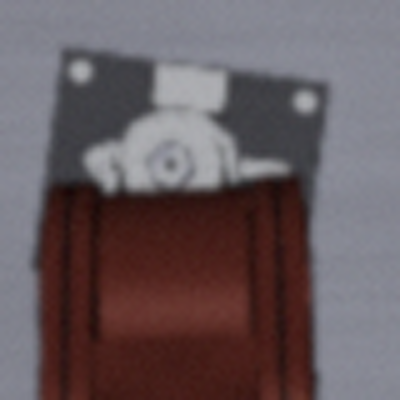

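The arm hides the post. The vessel nut is still at (170,164). I'll keep pushing.

{"api": "arm_command", "payload": {"targets": [[-0.04,-0.017,0,-0.12],[-0.08,-0.017,0,-0.22],[-0.115,-0.013,0,-0.32],[-0.15,-0.005,0,-0.42],[-0.17,0.0,0,-0.47],[-0.186,0.006,0,-0.52],[-0.186,0.006,0,-0.52],[-0.186,0.006,0,-0.52]]}}

```text
clock: 3.55
tcp_pos: [0.5734, -0.0198, 0.1068]
tool_rot: [-0.325, -3.122, -0.0]
wrist_force: [-4.0, 0.2, 1.1]
width: 0.002
grip_force: 2.3
```

{"api": "arm_command", "payload": {"targets": [[-0.015,0.005,0,0],[-0.025,0.01,0,0],[-0.025,0.01,0,0],[-0.025,0.01,0,0]]}}

```text
clock: 3.95
tcp_pos: [0.5742, -0.0188, 0.1049]
tool_rot: [-0.324, -3.107, 0.002]
wrist_force: [-34.7, 0.7, 17.5]
width: 0.004
grip_force: 17.6
```

{"api": "arm_command", "payload": {"targets": [[0.1,0,0,0],[0.15,0,-0.15,0],[0.15,0,-0.3,0],[0.15,0,-0.45,0],[0.15,0,-0.6,0],[0.15,0,-0.6,0]], "jaw": 0}}

```text
clock: 4.55
tcp_pos: [0.5409, -0.0095, 0.2938]
tool_rot: [0.324, 3.114, 0.005]
wrist_force: [0.1, -1.0, -0.4]
width: 0.99
grip_force: 0.0
```

```bash
python3 - <<'E'
from h import *
shot("wrist","w1",None,1)
d=np.load("pics/w1.npz"); print(d["K"],d["T"].round(3)); s=state(); R=Ro.from_rotvec(s["tool_rot"]).as_matrix()
print("cam in tool",R.T@(d["T"][:3,3]-s["tcp_pos"]), (R.T@d["T"][:3,:3]).round(3))
print(proj("w1",(.6081,.0341,.102)),proj("w1",(.4645,-.2314,.034)))
go((.6081,.0341,.26,170),(.4645,-.2314,.3,170)); print(s["joints"])
E
```

```text
[323.39638918 323.39638918 248.17605214 194.89778331] [[ 0.206  0.928  0.31   0.463]
 [ 0.979 -0.197 -0.06   0.005]
 [ 0.005  0.315 -0.949  0.417]
 [ 0.     0.     0.     1.   ]]
cam in tool [ 0.07773483 -0.00103733 -0.12693558] [[-0.001 -0.951 -0.309]
 [ 1.    -0.001  0.002]
 [-0.003 -0.309  0.951]]
[301.47071505 223.18583909] [ 48.55583069 132.89394544]
tcp [ 0.5399 -0.0094  0.2905] yaw 168.15 t 4.6
[-0.192  0.188  0.103] -0.031
[ 0.094 -0.776 -0.035] -0.031
[-0.43289464  0.0786971   0.39441813  1.69584318 -0.03202342  1.36632228
  1.33071831]
```

```bash
python3 - <<'E'
from h import *
f=np.load("pics/w1.npz")["f"]
a=cv2.resize(f[170:270,220:370],None,fx=5.3,fy=5.3,interpolation=cv2.INTER_CUBIC)
cv2.imwrite("pics/w1a.png",a); print(a.shape)
E
```

```text
(530, 795, 3)
```

View pics/w1a.png

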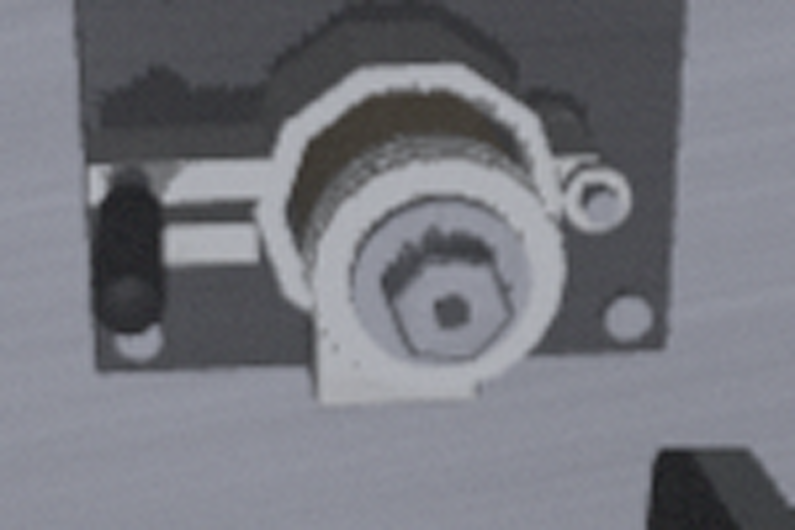

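The gate is shut: the post at (130,240) lies beside the fixed lug. The nut's hex spans about 385–515 px, against 181 px for the 36 mm flange, so it's about 25 mm across corners. That makes it the 22 mm nut. Next I'll take a closer look for its centre and yaw.

```bash
python3 - <<'E'
from h import *
go((.618,.032,.195,170))
E
```

```text
tcp [ 0.5399 -0.0094  0.2905] yaw 168.15 t 4.6
[-0.224  0.188  0.32 ] -0.031
```

{"api": "arm_command", "payload": {"targets": [[-0.224,0.188,0.1,-0.03],[-0.224,0.188,0.32,-0.03],[-0.224,0.188,0.32,-0.03],[-0.224,0.188,0.32,-0.03],[-0.224,0.188,0.32,-0.03],[-0.224,0.188,0.32,-0.03]]}}

```text
clock: 5.2
tcp_pos: [0.6159, 0.0308, 0.1924]
tool_rot: [0.275, 3.128, 0.0]
wrist_force: [0.1, -0.2, -0.3]
width: 1.0
grip_force: 0.0
```

```bash
python3 - <<'E'
from h import *
shot("wrist","w2",None,1)
p=proj("w2",(.6081,.0341,.11)); print(p)
x,y=int(p[0]),int(p[1]); print(x-50,y-40)
f=np.load("pics/w2.npz")["f"][y-40:y+35,x-50:x+50]
cv2.imwrite("pics/w2a.png",cv2.resize(f,None,fx=8,fy=8,interpolation=cv2.INTER_CUBIC))
go((.46,-.23,.3,170))
E
```

```text
[252.11763908 200.02912298]
202 160
tcp [0.6161 0.0308 0.1928] yaw 169.96 t 5.25
[ 0.36  -0.946 -0.359] -0.001
```

View pics/w2a.png

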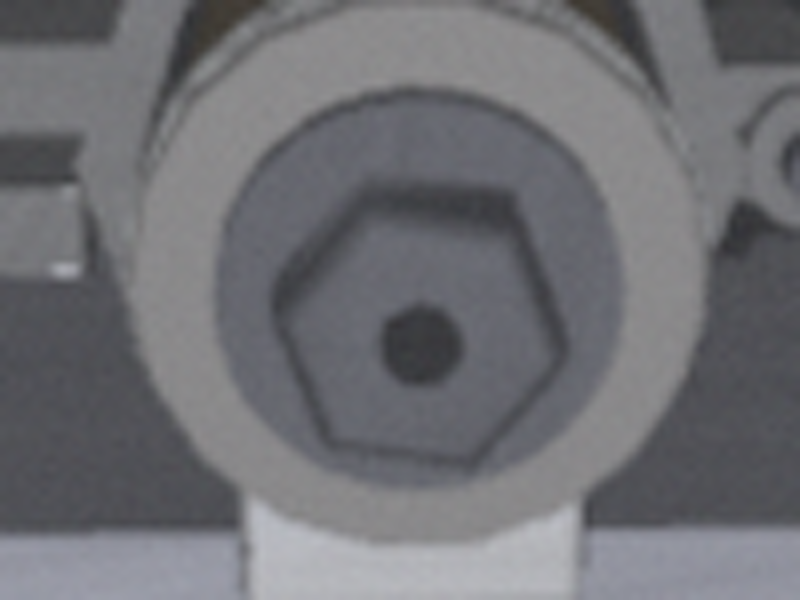

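```bash
python3 - <<'E'
from h import *
c=[ray("w2",202+u/8,160+v/8,.112) for u,v in [(272,310),(335,442),(475,468),(570,350)]]
print(np.round(c,4)); hole=ray("w2",202+422/8,160+345/8,.114); print("hole",hole)
fl=[ray("w2",202+u/8,160+v/8,.102) for u,v in [(215,290),(625,290),(420,88),(420,492)]]
print("flange",(fl[0]+fl[1])/2,(fl[2]+fl[3])/2,np.linalg.norm(fl[0]-fl[1]),np.linalg.norm(fl[2]-fl[3]))
print("LR",(c[0]+c[3])/2,np.linalg.norm(c[0]-c[3]))
for p in c: d=(p-hole)[:2]; print(np.degrees(np.arctan2(d[1],d[0])),np.linalg.norm(d))
for i in range(3): d=(c[i+1]-c[i])[:2]; print("edge",np.degrees(np.arctan2(d[1],d[0])))
E
```

```text
[[0.6047 0.0238 0.112 ]
 [0.6172 0.0268 0.112 ]
 [0.6216 0.0381 0.112 ]
 [0.6125 0.0477 0.112 ]]
hole [0.60918681 0.03562698 0.114     ]
flange [0.6083568  0.03585079 0.102     ] [0.60881809 0.03576923 0.102     ] 0.03571368725640225 0.03705832080873062
LR [0.60857558 0.03572257 0.112     ] 0.02514304692443048
-110.92903597262976 0.01268601526829501
-47.75873302882578 0.01187859779080142
11.344580118315479 0.012649049499150888
74.63232553551761 0.012486669324774928
edge 13.716180419472293
edge 68.6217993497963
edge 133.589051468024
```

{"api": "arm_command", "payload": {"targets": [[0.0,-0.1,-0.36,0],[0.36,-0.946,-0.36,0],[0.36,-0.946,-0.36,0],[0.36,-0.946,-0.36,0],[0.36,-0.946,-0.36,0],[0.36,-0.946,-0.36,0],[0.36,-0.946,-0.36,0],[0.36,-0.946,-0.36,0],[0.36,-0.946,-0.36,0],[0.36,-0.946,-0.36,0]]}}

```text
clock: 6.25
tcp_pos: [0.4606, -0.2286, 0.2994]
tool_rot: [0.272, 3.128, 0.001]
wrist_force: [0.6, 0.4, -0.4]
width: 1.0
grip_force: 0.0
```

```bash
python3 - <<'E'
from h import *
shot("wrist","w3",None,1.5); go()
E
```

```text
tcp [ 0.4608 -0.2283  0.299 ] yaw 170.12 t 6.3
```

View pics/w3.png

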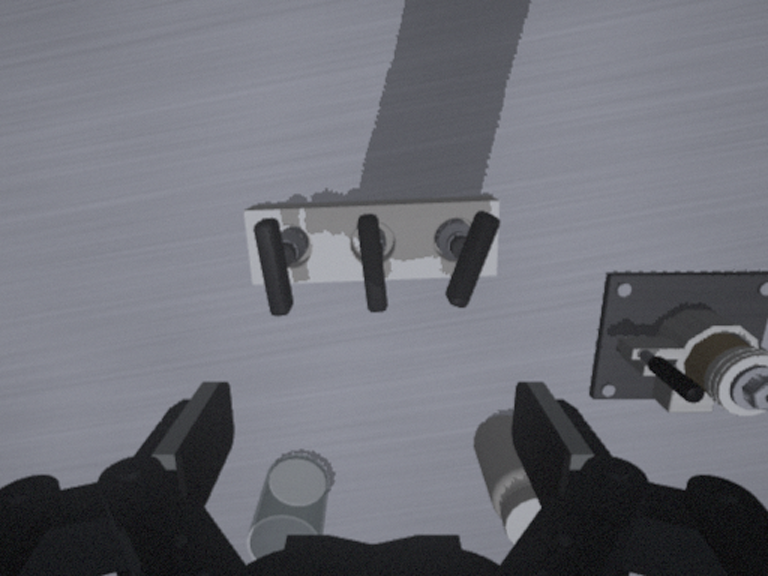

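The image shows the stand at (370,240) with three wrenches. I'll enlarge it to tell the socket sizes apart.

```bash
python3 - <<'E'
from h import *
f=np.load("pics/w3.npz")["f"][128:215,160:338]
cv2.imwrite("pics/w3a.png",cv2.resize(f,None,fx=4.4,fy=4.4,interpolation=cv2.INTER_CUBIC))
E
```

```text
(no output)
```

View pics/w3a.png

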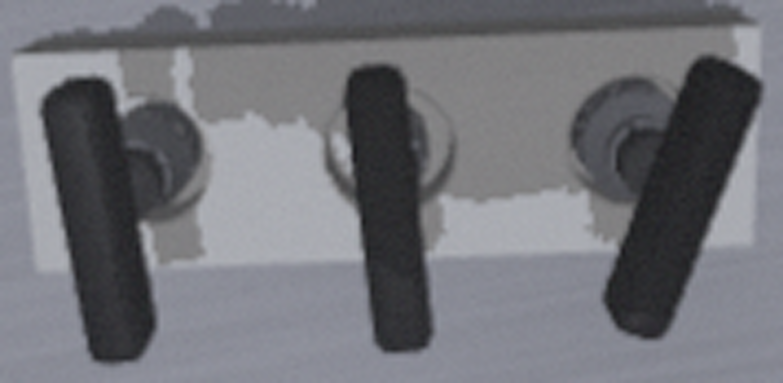

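```bash
python3 - <<'E'
from h import *
R=lambda u,v,z: ray("w3",160+u/4.4,128+v/4.4,z)
a=R(718,75,.108);b=R(640,325,.108); print(a,b,(a+b)/2,np.linalg.norm(a-b),np.degrees(np.arctan2(*(a-b)[1::-1])))
c=[R(*p,.034) for p in [(15,55),(760,20),(752,245),(37,272)]]; m=np.mean(c,0); print(np.round(c,4),m)
ex=(c[1]-c[0]+c[2]-c[3])[:2]; ex/=np.linalg.norm(ex); print("y dir",ex,"hole",m[:2]+.068*ex)
go((.474,-.163,.2,157.5),(.474,-.163,.098,157.5))
E
```

```text
[ 0.44571256 -0.152228    0.108     ] [ 0.50106403 -0.17626091  0.108     ] [ 0.4733883  -0.16424446  0.108     ] 0.06034373574768915 156.53013036070791
[[ 0.4218 -0.3254  0.034 ]
 [ 0.4475 -0.1245  0.034 ]
 [ 0.5104 -0.1326  0.034 ]
 [ 0.4829 -0.3348  0.034 ]] [ 0.4656761  -0.22930458  0.034     ]
y dir [0.13068981 0.99142331] hole [ 0.47456301 -0.1618878 ]
tcp [ 0.4608 -0.2283  0.299 ] yaw 170.12 t 6.3
[-0.006  0.222  0.33 ] 0.21
[-0.006  0.222  0.67 ] 0.21
```

{"api": "arm_command", "payload": {"targets": [[-0.006,0.222,0.1,0.215],[-0.006,0.222,0.25,0.215],[-0.006,0.222,0.35,0.215],[-0.006,0.222,0.45,0.215],[-0.006,0.222,0.55,0.215],[-0.006,0.222,0.62,0.215],[-0.006,0.222,0.67,0.215],[-0.006,0.222,0.67,0.215],[-0.006,0.222,0.67,0.215],[-0.006,0.222,0.67,0.215]], "jaw": 0.5}}

```text
clock: 7.3
tcp_pos: [0.4743, -0.1639, 0.0986]
tool_rot: [0.621, 3.078, 0.0]
wrist_force: [-0.0, 0.3, -0.7]
width: 0.499
grip_force: 0.0
```

{"api": "arm_command", "payload": {"targets": [[0,0,0,0],[0,0,0,0],[0,0,0,0],[0,0,0,0],[0,0,0,0],[0,0,0,0]], "jaw": 1}}

```text
clock: 7.9
tcp_pos: [0.474, -0.1642, 0.0983]
tool_rot: [0.623, 3.078, 0.0]
wrist_force: [-1.3, 0.8, 5.9]
width: 0.156
grip_force: 61.0
```

```bash
python3 - <<'E'
from h import *
s=state(); print(s["width"]*85,s["grip_force"],s["wrist_force"]); go((.474,-.163,.24,156))
E
```

```text
13.277827847957479 61.013288497924805 [-1.34562164  0.7948985   5.88731919]
tcp [ 0.474  -0.1642  0.0983] yaw 157.13 t 7.9
[ 0.001  0.004 -0.472] 0.019
```

{"api": "arm_command", "payload": {"targets": [[0,0,-0.05,0],[0,0,-0.15,0],[0,0,-0.3,0],[0,0,-0.45,0],[0,0,-0.52,0],[0,0,-0.52,0],[0,0,-0.52,0]]}}

```text
clock: 8.6
tcp_pos: [0.4732, -0.164, 0.253]
tool_rot: [-0.623, -3.079, -0.0]
wrist_force: [-0.2, -0.0, -2.2]
width: 0.152
grip_force: 60.2
```

```bash
python3 - <<'E'
from h import *
go((.6086,.0357,.25,162))
E
```

```text
tcp [ 0.4732 -0.164   0.253 ] yaw 157.14 t 8.6
[-0.157  0.789  0.01 ] -0.081
```

{"api": "arm_command", "payload": {"targets": [[-0.157,0.789,0.01,-0.08],[-0.157,0.789,0.01,-0.08],[-0.157,0.789,0.01,-0.08],[-0.157,0.789,0.01,-0.08],[-0.157,0.789,0.01,-0.08],[-0.157,0.789,0.01,-0.08],[-0.157,0.789,0.01,-0.08],[-0.157,0.789,0.01,-0.08]]}}

```text
clock: 9.4
tcp_pos: [0.6081, 0.0344, 0.249]
tool_rot: [-0.495, -3.1, 0.002]
wrist_force: [-0.2, -0.8, -1.6]
width: 0.148
grip_force: 60.0
```

```bash
python3 - <<'E'
from h import *
go((.6086,.0357,.205,162))
shot("wrist","w4",None,1); shot("scene","s4",None,1)
s=state(); m=s["tcp_pos"]-[0,0,.0863]
print("mouth scene",proj("s4",m),"nut",proj("s4",(.6086,.0357,.112)),"wrist mouth",proj("w4",m),proj("w4",(.6086,.0357,.112)))
x,y=proj("s4",m+[0,0,.03]).astype(int)
f=np.load("pics/s4.npz")["f"][y-40:y+40,x-50:x+50]; print("s",x-50,y-40)
a=cv2.resize(f,None,fx=5,fy=5,interpolation=cv2.INTER_CUBIC)
x,y=proj("w4",m).astype(int)
y=min(y,330);f=np.load("pics/w4.npz")["f"][y-50:y+50,x-40:x+40]; print("w",x-40,y-50)
b=cv2.resize(f,(320,400),interpolation=cv2.INTER_CUBIC)
cv2.imwrite("pics/c4.png",np.hstack([a[:400],b])[:,:800])
E
```

```text
tcp [0.6081 0.0344 0.249 ] yaw 161.85 t 9.4
[-0.001  0.005  0.147] -0.003
mouth scene [272.20041961 169.62993858] nut [271.88968397 182.70235387] wrist mouth [249.37068385 210.8026607 ] [251.04030746 189.02794295]
s 222 121
w 209 160
```

View pics/c4.png

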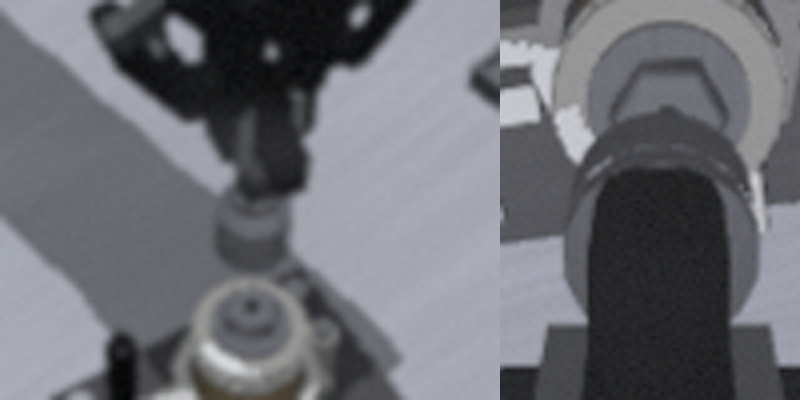

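The wrist view shows the socket about 49 px wide, roughly 31 mm, so this is wrench c. It is centred as predicted at column 249, so I'll lower it.

{"api": "arm_command", "payload": {"targets": [[-0.001,0.005,0.1,0],[-0.001,0.005,0.14,0],[-0.001,0.005,0.14,0],[-0.001,0.005,0.15,0],[-0.001,0.005,0.16,0],[-0.001,0.005,0.165,0],[-0.001,0.005,0.165,0]]}}

```text
clock: 10.2
tcp_pos: [0.6098, 0.037, 0.2014]
tool_rot: [0.493, 3.102, 0.0]
wrist_force: [0.2, 0.5, -1.6]
width: 0.157
grip_force: 59.9
```

{"api": "arm_command", "payload": {"targets": [[0.002,-0.005,0,0],[0.002,-0.005,0.005,0],[0.002,-0.005,0.01,0],[0.002,-0.005,0.015,0],[0.002,-0.005,0.02,0],[0.002,-0.005,0.02,0]]}}

```text
clock: 10.8
tcp_pos: [0.6086, 0.0358, 0.1949]
tool_rot: [-0.493, -3.103, 0.0]
wrist_force: [0.4, 0.6, -1.7]
width: 0.152
grip_force: 59.9
```

The mouth is already below the nut top with no force, so it is going on.

{"api": "arm_command", "payload": {"targets": [[0,0,0.007,0],[0,0,0.014,0],[0,0,0.02,0],[0,0,0.024,0],[0,0,0.026,0],[0,0,0.026,0],[0,0,0.026,0]]}}

```text
clock: 11.5
tcp_pos: [0.6089, 0.0357, 0.1883]
tool_rot: [0.493, 3.102, 0.001]
wrist_force: [-1.2, 0.2, 6.8]
width: 0.157
grip_force: 61.2
```

```bash
python3 - <<'E'
from h import *
shot("scene","s5"); f=np.load("pics/s5.npz")["f"][100:270,90:350]
cv2.imwrite("pics/s5.png",cv2.resize(f,None,fx=3,fy=3,interpolation=cv2.INTER_CUBIC))
s=state(); print(s["wrist_force"],s["wrist_torque"],s["tcp_pos"])
E
```

```text
[-1.64980699 -0.31591194  5.60282092] [-0.07058293  0.53616705  0.00301534] [0.60895048 0.03574219 0.18834293]
```

View pics/s5.png

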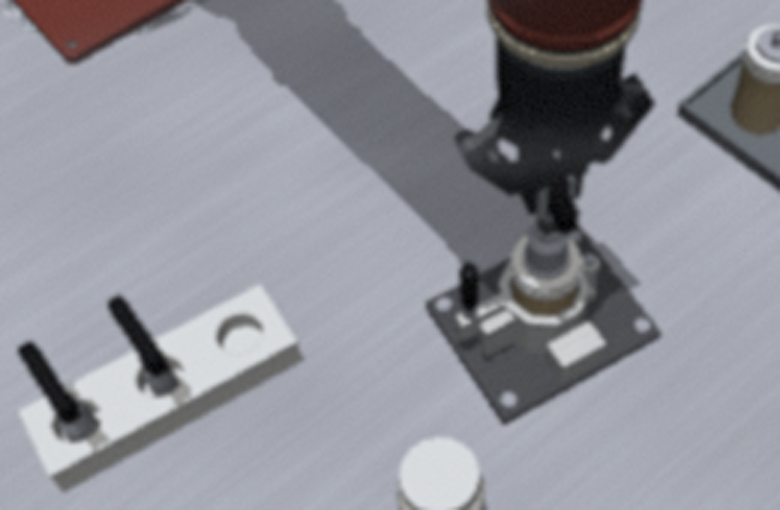

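The wrench is seated on the nut at (548,250), the gate is shut, and the other two wrenches stand in the stand at (70,410) and (155,370).

```bash
python3 -c "
from h import *
print(ctrl.hand_in())"
```

```text
the job is handed in; nothing more can be done
None
```

I shut the gate and seated wrench c upright and fully down on the clamped vessel's 22 mm nut, still in the gripper; I picked it by measuring nut and socket in the images, so a and b were never tried on, and the job is handed in with no verdict returned.

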